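# Set out the reagent jars and the tube block for pipetting

## Task

Set up the bench for pipetting: stand each of the three flat-capped amber jars upright in the black cup that matches its size (smallest in smallest, middle in middle, largest in largest), and lay the blue tube block, wells up, lengthwise up the slope in the middle of the tilted white stand, resting square against its bottom lip. Set everything down rather than dropping it, keep the jars upright, and leave the dropper bottle and the marker pen where they are.

Things in the scene. Friction and masses are not known exactly. Their poses are not given: they have to be found in the camera images.
- jar_small: the smallest of three closed amber jars: upright plain cylinder, diameter 24 mm, total height 60 mm, its top 17 mm a flat white screw cap of the same diameter. Rigid. Stands loose on the bench. Origin: centre of its underside, z up.
- jar_medium: the middle one of three closed amber jars: upright plain cylinder, diameter 38 mm, total height 66 mm, its top 17 mm a flat white screw cap of the same diameter. Rigid. Stands loose on the bench. Origin: centre of its underside, z up.
- jar_large: the largest of three closed amber jars: upright plain cylinder, diameter 52 mm, total height 72 mm, its top 17 mm a flat white screw cap of the same diameter. Rigid. Stands loose on the bench. Origin: centre of its underside, z up.
- cup_small: the smallest of three round black open-topped holder cups with a bright metal floor, fixed to the bench: inside diameter 40 mm, outside 48 mm, rim 25 mm above the bench, inner floor 5 mm above the bench. Origin: centre of its underside, z up.
- cup_medium: the middle one of three round black open-topped holder cups with a bright metal floor, fixed to the bench: inside diameter 54 mm, outside 62 mm, rim 25 mm above the bench, inner floor 5 mm above the bench. Origin: centre of its underside, z up.
- cup_large: the largest of three round black open-topped holder cups with a bright metal floor, fixed to the bench: inside diameter 68 mm, outside 76 mm, rim 25 mm above the bench, inner floor 5 mm above the bench. Origin: centre of its underside, z up.
- block: loose blue tube block lying flat on the bench, 95 mm (its x) by 58 mm (its y) by 16 mm high, solid and rigid, 18 small dark wells drawn on its top face. Origin: centre of its underside, x along its length, z up.
- stand: fixed white tilted stand. Bed 84 mm wide (y), 112 mm long, rising 30 degrees to stand +x; low side with lip roughly faces the robot. Bed surface meets the lip at x=-55, z=20 mm (stand frame). Dark steel lip, square to bed, 10 mm high, 6 thick, full width. Seated block (length up the slope): underside centre at x=-14, y=0, z=44 mm. Block may not slide by itself. Origin: on the bench, z up.
- dropper: bystander: amber dropper bottle, 34 mm diameter, 92 mm high, with a narrow black neck and pointed black rubber teat instead of a flat white cap; stands loose among the jars. Origin: centre of its underside.
- marker: bystander: black marker pen with white cap lying on the bench beyond the jars, about 130 mm long (its x), 15 mm thick. Origin: on its underside, near its middle.

How it is judged:
By the outcome, as a careful person would: the job done as asked, in the order asked, and still so for the second after the job is handed in, with the robot touching nothing.
It also fails if it takes over 128 s, if anything falls off the work surface, if the arm or the gripper's body presses on something with over 40 N, if the wrist force passes 120 N, or if a joint passes its speed limit or range.

## Robot

A 6-joint arm with a two-finger parallel gripper is mounted at the origin on the work surface. World frame = base frame: x ahead of the robot, y to its left, z up, the work surface at z = 0. Lengths are in m, angles in rad, forces in N, time in s.
With the tool pointing down it reaches from about 0.35 to 0.925 m from the base axis. Payload 6.4 kg.
Tool frame: the origin (TCP) lies on the mounting face of the last link; the fingertips stand 199 mm ahead of it and the grasp point (between the pads) lies 180 mm ahead of it (ctrl.hold_point_z is the z of the grasp point in the tool frame, in m); z points along the fingers, y is the line along which they close (so a half turn about z gives the same grasp; the last joint's range is limited). The gripper opens to 94 mm and grips with 3 to 60 N. Pads are 16 mm wide; open, the fingers measure 119 mm over their backs; the gripper's body (75 mm by 177 mm) begins 78 mm behind the grasp point.
Start: joints at [-1.381, 0.245, 1.558, -0, 1.339, -0.174], TCP at [0.231, -0.607, 0.405] pointing down, gripper open.
Joint ranges: [-3.13, 3.13], [-1.02, 2.26], [0.13, 2.54], [-0.95, 4.09], [0.21, 2.88], [-2.74, 2.74]. Speed limits (rad/s): [2.57, 2.57, 3.14, 3.14, 3.14, 3.14].

## Interface

Orientations are given as a unit quaternion [x, y, z, w].
In Python, from rig import ctrl gives the robot as it stands. Calls block until the motion is done:
- ctrl.move_pose(position, orientation): joint-space move of the TCP to a pose.
- ctrl.servo_line(position, rate=0.15, rotation=None, threshold=None): straight line of the TCP; rotation=None keeps the orientation; rate is the mean speed in m/s. With threshold (N) it stops when the force on the tool has changed by that much, and returns True; else False.
- ctrl.goto_joints(angles): joint-space move.
- ctrl.gripper_to(opening, force=None): finger opening in m; force is the grip in N (None keeps the last); returns when the fingers have stopped.
- ctrl.dwell(seconds).
- ctrl.ik(position, orientation): joint angles nearest the present ones, or None.
- ctrl.state(): the state.
- ctrl.camera(name): name is "side" or "top" or "wrist"; returns the picture (420x560x3 uint8, red, green, blue); there is no depth.
- ctrl.camera_model(name): a dict with "fov_y" (degrees; the focal length in pixels is half the picture's height over the tangent of half this angle, whatever the lens; pixels are square), "cx", "cy" (the principal point, pixels), "k1" (the pictures are not rectified: a ray, as slopes to the right and down, at radius r is drawn at 1 + k1 r^2 times it, then the intrinsics apply), "cam_to_world" (4x4, takes a point from camera to world coordinates); the wrist camera has in their place "hand_eye" (4x4, takes a point from camera to tool coordinates, whose origin is the TCP and whose axes are the flange's). Camera axes: x right, y up, looking along -z (the intrinsics and any distortion apply to the point x, -y, -z); pixel columns grow to the right and rows downward; lengths in m; the calibration is good to about 2 mm. A picture is of the moment at which its call begins: read the wrist's pose just before it. camera_model takes no time and is no camera call.
A pose or a line that the arm cannot do raises ctrl.MotionError and nothing moves.
- ctrl.finish_job(): hands the job in; it is judged then, once.
The state is a dict: "clock": time; "joint_positions": joint angles; "joint_vel": joint speeds; "joint_efforts": joint torques, N m; "eef_pos": TCP position; "ee_rot": TCP orientation; "force": force on the tool from outside, world axes, zero at the start; "ft_torque": the same for the moment, N m; "opening": finger opening in m; "grasp_force": force on a finger pad.
Only numpy, scipy, OpenCV 4.12 (cv2) and the standard library are available. Lean on these libraries where they do the work, as an engineer would, in place of code of your own. Each camera call takes 0.05 s, during which the arm holds its last target. There are 200 camera calls.

## Working session

There is one attempt and no reset: what is moved stays moved. The work goes in short steps, each a Python script; the robot and the scene stay as the last script left them, time stands still between calls to the robot, and variables do not carry over. Pictures are saved under pics/ and viewed, at most 14 in all, crops included, and the job is handed in when it is done.

```bash
mkdir -p pics; ls
python3 - <<'E'
from rig import ctrl
import cv2,numpy as np
np.set_printoptions(precision=4,suppress=True)
for n in("top","side","wrist"):
    im=ctrl.camera(n); cv2.imwrite(f"pics/{n}0.png",im[:,:,::-1]); print(n,ctrl.camera_model(n))
s=ctrl.state();print(s)
E
```

```text
pics
rig.py
top {'fov_y': 53.11081734998088, 'cx': 283.4303246175432, 'cy': 206.90099211715955, 'k1': 0.013846495553558512, 'cam_to_world': array([[ 0.0094,  0.9894, -0.1452,  0.4412],
       [-0.9999,  0.0085, -0.0069,  0.0127],
       [-0.0056,  0.1452,  0.9894,  0.9835],
       [ 0.    ,  0.    ,  0.    ,  1.    ]])}
side {'fov_y': 54.61479953696114, 'cx': 279.83457405559835, 'cy': 201.6131842204323, 'k1': 0.012086247406826968, 'cam_to_world': array([[ 0.9983,  0.037 , -0.0449,  0.5401],
       [-0.0579,  0.5462, -0.8356, -0.649 ],
       [-0.0064,  0.8368,  0.5474,  0.4924],
       [ 0.    ,  0.    ,  0.    ,  1.    ]])}
wrist {'fov_y': 58.02202196691398, 'cx': 272.68276198082265, 'cy': 209.2523431455932, 'k1': 0.008471454439112678, 'hand_eye': array([[ 0.    ,  0.9702,  0.2424,  0.0709],
       [ 1.    ,  0.0002, -0.0006, -0.0006],
       [-0.0006,  0.2424, -0.9702,  0.0193],
       [ 0.    ,  0.    ,  0.    ,  1.    ]])}
{'clock': 0.15, 'joint_positions': array([-1.3811,  0.2457,  1.5587, -0.    ,  1.3387, -0.1741]), 'joint_vel': array([ 0.0005, -0.0019, -0.0032, -0.0002, -0.    ,  0.0007]), 'joint_efforts': array([  0.0002, -41.627 , -31.498 ,   0.0685,   0.0317,  -0.0001]), 'eef_pos': array([ 0.2313, -0.6073,  0.4038]), 'ee_rot': array([ 0.9835,  0.1809, -0.    , -0.0007]), 'force': array([-0.7489, -1.0578, -0.4439]), 'ft_torque': array([-0.0292, -0.0226,  0.0192]), 'grasp_force': 0.0, 'opening': 0.09423962195808845}
```

View pics/top0.png

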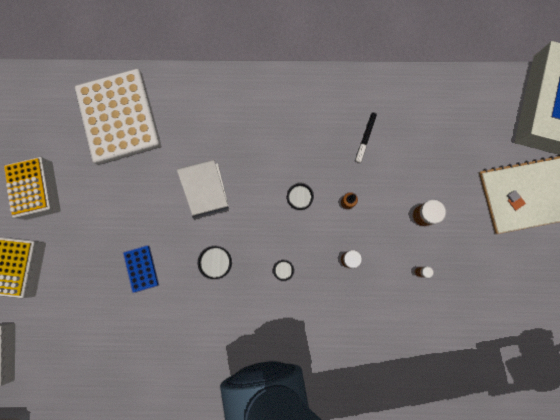

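View pics/side0.png

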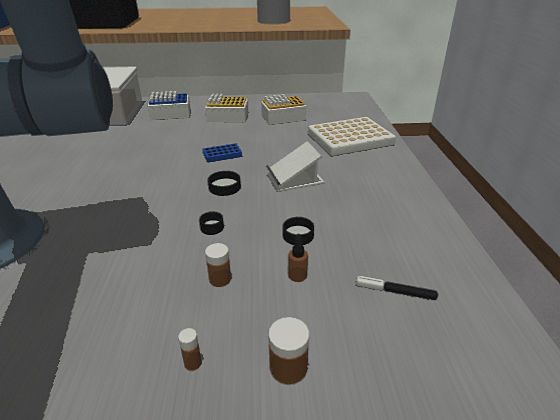

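The top view shows up = +x and left = +y. The jars are at (426,272) small, (352,259) medium and (430,213) large. The cups are at (283,270) small, (300,197) medium and (215,263) large. The block is at (141,268), the stand at (203,188) with its dark lip at about (208,212), the dropper at (350,200) and the marker at (367,137).

```bash
cat > h.py <<'E'
from rig import ctrl
import cv2,numpy as np
from scipy.spatial.transform import Rotation as R
np.set_printoptions(precision=4,suppress=True)
def snap(n):
    s=ctrl.state(); m=ctrl.camera_model(n); im=ctrl.camera(n)
    T=m.get("cam_to_world")
    if T is None:
        W=np.eye(4); W[:3,:3]=R.from_quat(s["ee_rot"]).as_matrix(); W[:3,3]=s["eef_pos"]; T=W@m["hand_eye"]
    return im,(m,T)
def cast(cam,px,z):
    """pixels (N,2) -> world points on plane z"""
    m,T=cam; f=210/np.tan(np.radians(m["fov_y"]/2)); K=np.array([[f,0,m["cx"]],[0,f,m["cy"]],[0,0,1]])
    u=cv2.undistortPoints(np.array(px,float).reshape(-1,1,2),K,np.array([m["k1"],0,0,0.]))[:,0]
    d=np.c_[u[:,0],-u[:,1],-np.ones(len(u))]@T[:3,:3].T
    return T[:3,3]+d*((z-T[2,3])/d[:,2])[:,None]
def blobs(mask,amin,amax=1e9):
    c,_=cv2.findContours(mask.astype(np.uint8),cv2.RETR_EXTERNAL,cv2.CHAIN_APPROX_NONE)
    return [k[:,0].astype(float) for k in c if amin<cv2.contourArea(k)<amax]
def down(yaw):
    "tool down; closing line (tool y) at angle yaw from world y"
    return (R.from_euler('z',yaw)*R.from_quat([1,0,0,0])).as_quat()
E
python3 - <<'E'
from h import *
im,cam=snap("top"); hsv=cv2.cvtColor(im,cv2.COLOR_RGB2HSV); v=hsv[...,2].astype(int)
def rep(n,mask,z,a0,a1=1e9):
    for c in blobs(mask,a0,a1):
        w=cast(cam,c,z)[:,:2]; (x,y),r=cv2.minEnclosingCircle(w.astype(np.float32)); b=cv2.minAreaRect(w.astype(np.float32))
        print(n,c.mean(0),"circ",x,y,2*r,"rect",np.round(b,4) if 0 else b)
roi=np.zeros(v.shape,bool); roi[160:300,175:460]=1
sat=hsv[...,1]
for t in(150,190,220): rep(f"white{t}",(v>t)&(sat<60)&roi,.066,25)
rep("cup",(v<40)&roi,.025,100)
blue=(hsv[...,0]>100)&(hsv[...,0]<130)&(sat>150); blue=cv2.morphologyEx(blue.astype(np.uint8),cv2.MORPH_CLOSE,np.ones((5,5)))
r2=np.zeros_like(roi); r2[235:300,110:170]=1
rep("block",(blue>0)&r2,.016,200)
cv2.imwrite("pics/a.png",cv2.resize(im[150:300,110:450,::-1],None,fx=2.35,fy=2.35,interpolation=cv2.INTER_CUBIC))
E
```

```text
white150 [427.7931 271.7931] circ 0.4377235770225525 -0.29245659708976746 0.024374447762966156 rect ((0.43755996227264404, -0.29250606894493103), (0.022037280723452568, 0.021670380607247353), 44.214698791503906)
white150 [283.0455 269.8864] circ 0.43830013275146484 0.018369413912296295 0.03444770351052284 rect ((0.43922993540763855, 0.018716273829340935), (0.032013457268476486, 0.0302590262144804), 0.5415569543838501)
white150 [352.7959 258.6939] circ 0.46383559703826904 -0.1321219801902771 0.03816453367471695 rect ((0.46420320868492126, -0.1325836181640625), (0.03458663448691368, 0.03672242909669876), 89.2909927368164)
white150 [214.7403 262.2208] circ 0.4535471498966217 0.16673462092876434 0.05959170684218407 rect ((0.4530421495437622, 0.16616134345531464), (0.05809229984879494, 0.05639134347438812), 1.6619919538497925)
white150 [433.8788 211.0606] circ 0.5693420171737671 -0.31107857823371887 0.0528276190161705 rect ((0.5687134861946106, -0.31046926975250244), (0.050216179341077805, 0.0513191819190979), 87.79988098144531)
white150 [299.8393 196.4643] circ 0.5992613434791565 -0.0169
[... 681 characters left out ...]
.018258612602949142), (0.028642605990171432, 0.026033705100417137), 27.487443923950195)
white190 [352.5682 258.6136] circ 0.46380624175071716 -0.13172899186611176 0.034812409430742264 rect ((0.4642043709754944, -0.13150891661643982), (0.03243720903992653, 0.032424651086330414), 89.291015625)
white190 [433.6557 211.1967] circ 0.568905234336853 -0.31053832173347473 0.049152735620737076 rect ((0.5686981678009033, -0.31046828627586365), (0.04584910348057747, 0.046885713934898376), 87.78023529052734)
block [140.3171 268.6748] circ 0.4387221336364746 0.343904972076416 0.1053846925497055 rect ((0.4388389587402344, 0.34407737851142883), (0.09314804524183273, 0.058651551604270935), 16.86325454711914)
```

View pics/a.png

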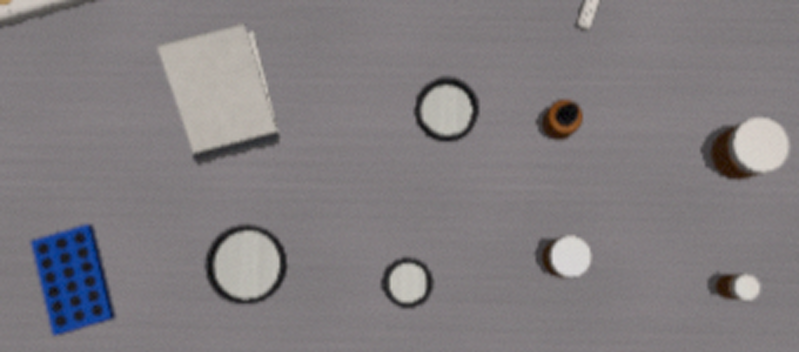

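The crop shows the cups clearly as black rings with bright floors. The block and the stand have similar yaw, roughly 15-20° with the upslope end toward +y, and the lip faces the robot. Next I compute the cup positions and check IK.

```bash
cat >> h.py <<'E'
Z=ctrl.hold_point_z
def carry(p,cup,h,w,yaw=0.,gz=None):
    gz=gz or h-.015; q=down(yaw); up=.135+Z
    ctrl.gripper_to(min(.094,w+.04))
    ctrl.move_pose([*p,up],q); ctrl.servo_line([*p,gz+Z],.15)
    ctrl.gripper_to(w-.01,15); s=ctrl.state(); print("grip",s["opening"],s["grasp_force"],s["clock"])
    ctrl.servo_line([*p,up],.2)
    ctrl.servo_line([*cup,up],.25); ctrl.servo_line([*cup,gz+.02+Z],.15)
    print("opening",ctrl.state()["opening"])
    hit=ctrl.servo_line([*cup,gz+.003+Z],.02,threshold=4)
    s=ctrl.state(); print("contact",hit,s["eef_pos"]-[0,0,gz+Z],s["force"])
    ctrl.gripper_to(w+.02); ctrl.servo_line([*cup,up],.2); print(ctrl.state()["clock"])
E
python3 - <<'E'
from h import *
im,cam=snap("top"); v=im.max(2)
roi=np.zeros(v.shape,bool); roi[160:300,175:325]=1; roi[:230,:240]=0
for c in blobs((v<70)&roi,60):
    w=cast(cam,c,.019)[:,:2]; print("cup",w.mean(0),(w.max(0)+w.min(0))/2,np.ptp(w,0))
hsv=cv2.cvtColor(im,cv2.COLOR_RGB2HSV)
roi=np.zeros(v.shape,bool); roi[190:300,335:460]=1
for c in blobs((v>150)&(hsv[...,1]<60)&roi,25):
    for z in(.06,.066,.072):
        w=cast(cam,c,z)[:,:2]; print("jar",z,(w.max(0)+w.min(0))/2,np.ptp(w,0))
for p in([.4377,-.2945],[.569,-.31],[.438,.018],[.454,.167],[.6,-.017]):
    print(p,ctrl.ik([*p,.05+Z],down(0)),ctrl.ik([*p,.135+Z],down(0)))
E
```

```text
cup [0.4383 0.0195] [0.438 0.019] [0.0449 0.0455]
cup [0.4541 0.1756] [0.4547 0.1752] [0.0723 0.0757]
cup [ 0.6078 -0.0179] [ 0.6088 -0.0189] [0.0615 0.0606]
jar 0.06 [ 0.438 -0.295] [0.0235 0.0218]
jar 0.066 [ 0.4381 -0.293 ] [0.0234 0.0216]
jar 0.072 [ 0.4381 -0.291 ] [0.0232 0.0215]
jar 0.06 [ 0.4644 -0.1335] [0.0369 0.035 ]
jar 0.066 [ 0.4642 -0.1326] [0.0366 0.0347]
jar 0.072 [ 0.4641 -0.1316] [0.0364 0.0345]
jar 0.06 [ 0.5694 -0.3127] [0.0514 0.0509]
jar 0.066 [ 0.5685 -0.3106] [0.051  0.0506]
jar 0.072 [ 0.5677 -0.3085] [0.0507 0.0503]
[0.4377, -0.2945] [-0.8074  0.1961  1.9706 -0.      0.9749  0.7634] [-0.8074  0.0605  1.9383 -0.      1.1428  0.7634]
[0.569, -0.31] [-0.6735  0.4401  1.655  -0.      1.0465  0.8973] [-0.6735  0.3289  1.6261 -0.      1.1866  0.8973]
[0.438, 0.018] [-0.2187 -0.0069  2.1922 -0.      0.9562  1.3521] [-0.2187 -0.166   2.1546 -0.      1.153   1.3521]
[0.454, 0.167] [ 0.1176  0.1003  2.0802 -0.      0.9612  1.6884] [ 0.1176 -0.0462  2.0456 -0.      1.1422  1.6884]
[0.6, -0.017] [-0.217   0.3453  1.7834 -0.      1.0129  1.3538] [-0.217   0.2252  1.7536 -0.      1.1628  1.3538]
```

```bash
sed -i 's/up=.135+Z/up=.165+Z/' h.py
python3 - <<'E'
from h import *
carry([.438,-.295],[.438,.019],.060,.024)
im,c=snap("wrist"); cv2.imwrite("pics/w1.png",im[:,:,::-1])
im,c=snap("top"); cv2.imwrite("pics/t1.png",im[:,:,::-1])
E
```

```text
grip 0.023536288282281565 14.999019652605057 3.9667
opening 0.02364297600347805
contact True [0.4379 0.0191 0.005 ] [-0.7072  0.1609  4.3245]
8.9083
```

View pics/w1.png

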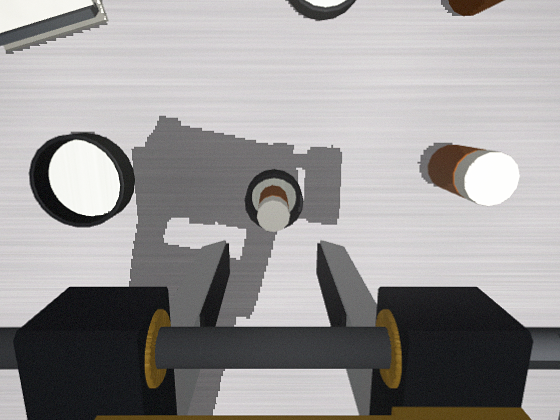

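The wrist view shows the small jar upright inside the small cup at (273,200), and contact came at exactly +5 mm. Now the other two jars.

Run:
```python
from h import *
carry([.4642,-.1326],[.608,-.0185],.066,.038)
carry([.5677,-.3085],[.4545,.1755],.072,.052)
# look at stand and block
st=np.array([.60,.21])
ctrl.move_pose([.53,.225,.42],down(.27))
im,c=snap("wrist"); cv2.imwrite("pics/w2.png",im[:,:,::-1]); np.savez("w2.npz",im=im,T=c[1])
im,c=snap("top"); cv2.imwrite("pics/t2.png",im[:,:,::-1]); print(ctrl.state()["clock"])
```

```text
grip 0.038156009164897496 14.999600797891617 11.9833
opening 0.0375955300262264
contact True [ 0.6079 -0.0184  0.005 ] [-0.1719 -0.5137  4.3483]
16.3
grip 0.05176452282144316 15.00015802681446 19.6917
opening 0.051597445196370065
contact True [0.4544 0.1755 0.0049] [-0.0519 -0.5959  3.2989]
25.1667
25.8083
```

View pics/w2.png

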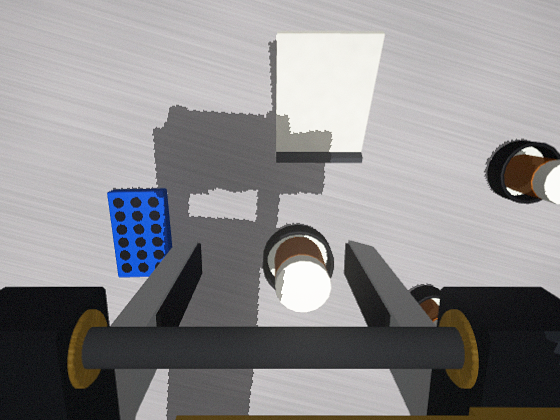

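View pics/t2.png

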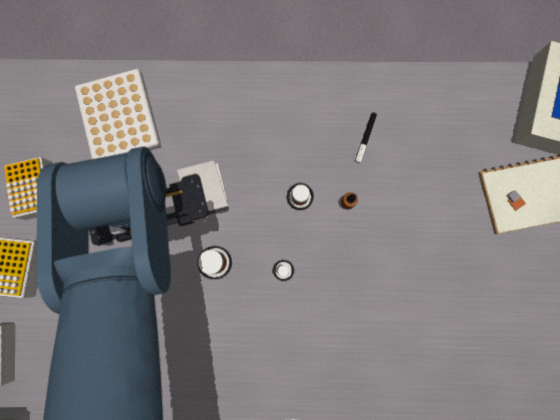

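Every jar now stands in its matching cup, and the dropper at (350,200) and marker at (367,137) haven't moved. In the wrist view the stand's lip, at rows 153-162 and columns 277-362, is nearly level, so its yaw is about 0.27. The block is at (138,232). Next I take closer wrist views of the stand and the block.

```bash
python3 - <<'E'
from h import *
d=np.array([np.cos(.27),np.sin(.27)])
b=np.load("w2.npz"); cam=(ctrl.camera_model("wrist"),b["T"])
s=cast(cam,[[322,100]],.045)[0,:2]; k=cast(cam,[[138,232]],.016)[0,:2]; print(s,k)
for n,p in(("s",s),("k",k)):
    ctrl.move_pose([*(p-.07*d),.36],down(.27)); ctrl.dwell(.3)
    im,c=snap("wrist"); cv2.imwrite(f"pics/{n}.png",im[:,:,::-1]); np.savez(n+".npz",im=im,T=c[1])
print(ctrl.state()["clock"])
E
python3 -c "
import cv2,numpy as np
a=cv2.imread('pics/s.png')[:280,140:420];b=cv2.imread('pics/k.png')[:280,140:420]
cv2.imwrite('pics/sk.png',cv2.resize(np.hstack([a,b]),None,fx=1.42,fy=1.42))"
```

```text
[0.6198 0.2045] [0.4421 0.3486]
27.825
```

View pics/sk.png

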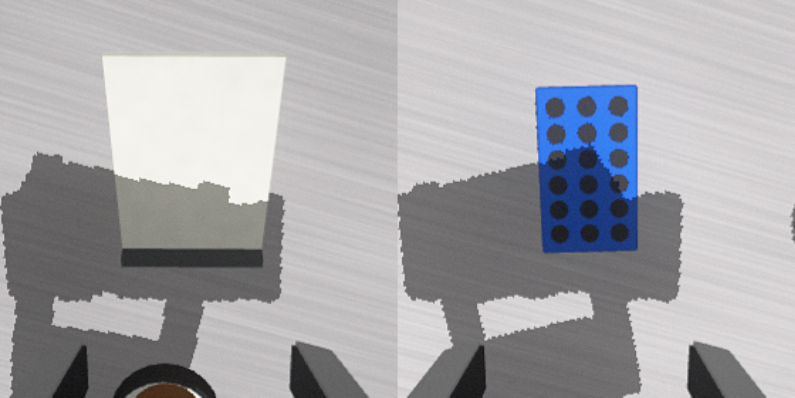

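The left half shows the stand with its dark lip strip at the bottom and the bright bed above it. The right half shows the block near vertical and slightly rotated against the tool. I extract the edges next.

Run:
```python
from h import *
m=ctrl.camera_model("wrist")
b=np.load("s.npz"); im=b["im"]; cam=(m,b["T"]); v=im.max(2).astype(int)
def line(px,z):
    w=cast(cam,px,z)[:,:2]; vx,vy,x,y=cv2.fitLine(w.astype(np.float32),cv2.DIST_HUBER,0,1e-4,1e-4).ravel()
    print("n",len(w),"yaw",np.arctan(-vx/vy),"mid",(w[0]+w[-1])/2,"len",np.linalg.norm(w[-1]-w[0]))
    return (w[0]+w[-1])/2,np.arctan(-vx/vy)
lip=np.zeros(v.shape,bool); lip[170:192,215:335]=1; lip&=v<72
lip=max(blobs(lip,100),key=len); mk=cv2.drawContours(np.zeros(v.shape,np.uint8),[lip.astype(np.int32)],-1,1,-1)
cols=np.where(mk.sum(0)>5)[0]; print(cols[[0,-1]])
J,y1=line([[c,mk[:,c].argmax()-.5] for c in cols],.020)
L,y2=line([[c,np.where(mk[:,c])[0][-1]+.5] for c in cols],.02566)
w=(v>222)&(im.min(2)>200); w[:,:205]=0; w[:,350:]=0; w[190:]=0
w=max(blobs(w,500),key=len); wm=cv2.drawContours(np.zeros(v.shape,np.uint8),[w.astype(np.int32)],-1,1,-1)
cols=np.where(wm[:80].sum(0)>20)[0]; print(cols[[0,-1]],cols.size)
T,y3=line([[c,wm[:,c].argmax()-.5] for c in cols],.076)
d=T-J; print("axis yaw",np.arctan2(d[1],d[0]),"len",np.linalg.norm(d),"(97)")
for y in(y1,np.arctan2(d[1],d[0])): print("origin est J,L,T",[p+k*np.array([np.cos(y),np.sin(y)]) for p,k in((J,.055),(L,.0652),(T,-.042))])
b=np.load("k.npz"); cam=(m,b["T"]); im=b["im"]; h=cv2.cvtColor(im,cv2.COLOR_RGB2HSV)
B=((h[...,0]>100)&(h[...,0]<130)&(h[...,1]>120)).astype(np.uint8); B=cv2.morphologyEx(B,cv2.MORPH_CLOSE,np.ones((15,15)))
c=max(blobs(B,1000),key=len); print("block",cv2.minAreaRect(cast(cam,c,.016)[:,:2].astype(np.float32)), cv2.minAreaRect(c.astype(np.float32)))
```

```text
[225 324]
n 100 yaw 0.25789613 mid [0.5713 0.1906] len 0.08512507857412789
n 100 yaw 0.27075773 mid [0.5648 0.1887] len 0.08407155020834316
[214 338] 125
n 125 yaw 0.27097198 mid [0.6678 0.2168] len 0.08075782603702365
axis yaw 0.264765581480796 len 0.09994273364974511 (97)
origin est J,L,T [array([0.6245, 0.2046]), array([0.6278, 0.2054]), array([0.6272, 0.2061])]
origin est J,L,T [array([0.6244, 0.205 ]), array([0.6277, 0.2058]), array([0.6272, 0.2058])]
block ((0.2137887179851532, 0.5013211965560913), (0.0513482466340065, 0.0984417200088501), 16.82966423034668) ((51.60642623901367, 311.6510925292969), (49.47092056274414, 103.29939270019531), 88.53119659423828)
```

Run:
```python
from h import *
m=ctrl.camera_model("wrist"); b=np.load("k.npz"); cam=(m,b["T"]); im=b["im"]; h=cv2.cvtColor(im,cv2.COLOR_RGB2HSV)
B=((h[...,0]>100)&(h[...,0]<130)&(h[...,1]>120)).astype(np.uint8); B=cv2.morphologyEx(B,cv2.MORPH_CLOSE,np.ones((15,15)))
B[:, :200]=0;B[:,340:]=0;B[200:]=0
c=max(blobs(B,1000),key=len); w=cast(cam,c,.016)[:,:2].astype(np.float32);r=cv2.minAreaRect(w);print(r);print(cv2.boxPoints(r))
# IK checks of tilted placement
yaw=.267; q=R.from_euler('z',yaw)*R.from_euler('y',-np.pi/6)*R.from_quat([1,0,0,0]); print(q.as_matrix())
S=np.array([.626,.2053,0]); Rs=R.from_euler('z',yaw); c=S+Rs.apply([-.014,0,.044]); n=Rs.apply([-.5,0,.8660])
for a in(.021,.1): print(ctrl.ik(c+n*(a+Z),q.as_quat()))
```

```text
((0.4390753209590912, 0.34667229652404785), (0.09440277516841888, 0.057486772537231445), 16.768756866455078)
[[0.3856 0.3606]
 [0.4022 0.3055]
 [0.4926 0.3328]
 [0.476  0.3878]]
[[ 0.8353  0.2638  0.4823]
 [ 0.2285 -0.9646  0.1319]
 [ 0.5     0.     -0.866 ]]
[0.1069 0.1891 2.0329 0.2018 0.409  1.2464]
[ 0.093  -0.0306  2.1131  0.1669  0.5482  1.2769]
```

```bash
cat >> h.py <<'E'
YAW=.267; Q=(R.from_euler('z',YAW)*R.from_euler('y',-np.pi/6)*R.from_quat([1,0,0,0])).as_quat()
Rs=R.from_euler('z',YAW); C=np.array([.626,.2053,0])+Rs.apply([-.014,0,.044]); N=Rs.apply([-.5,0,.75**.5]); U=Rs.apply([.75**.5,0,.5])
def local():
    "hold point relative to seated underside centre: up-slope, across, normal (mm); force in the same axes"
    s=ctrl.state(); p=s["eef_pos"]+Z*R.from_quat(s["ee_rot"]).apply([0,0,1])-C; A=np.array([U,np.cross(N,U),N])
    return A@p*1e3,A@s["force"],s["opening"],s["grasp_force"],s["clock"]
def P(u,n): return C+U*u+N*(n+Z)
E
python3 - <<'E'
from h import *
p=[.439,.3467]; q=down(.2927); g=.022
ctrl.gripper_to(.094); ctrl.move_pose([*p,.08+Z],q); ctrl.servo_line([*p,g+Z],.08)
ctrl.gripper_to(.05,25); s=ctrl.state(); print("grip",s["opening"],s["grasp_force"],s["force"])
ctrl.servo_line([*p,.20+Z],.15)
ctrl.move_pose(P(.010,.11),Q); ctrl.servo_line(P(.010,g+.008),.08); ctrl.dwell(.3)
print(local())
im,c=snap("side"); cv2.imwrite("pics/p1.png",cv2.resize(im[100:240,160:370,::-1],None,fx=3,fy=3))
im,c=snap("wrist"); cv2.imwrite("pics/p2.png",im[:,:,::-1])
E
```

```text
grip 0.05791450582652331 25.000132620334625 [ 0.0004 -0.4252  1.162 ]
(array([10.255 , -0.0179, 30.2641]), array([-1.77  ,  0.338 , -0.5037]), 0.057782927765562604, 24.99986082315445, 34.0833)
```

View pics/p1.png

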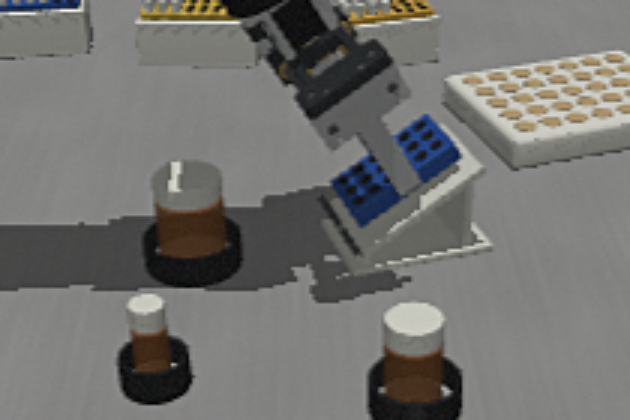

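View pics/p2.png

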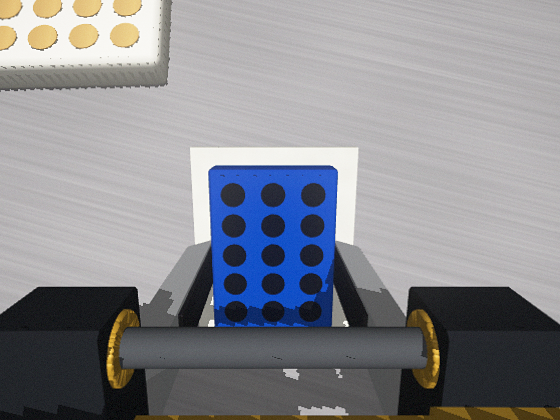

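The block is held parallel above the bed and centred: it spans columns 208-338, and the bed spans 190-358. Next I lower it, slide it to the lip and seat it.

Run:
```python
from h import *
g=.022
print(ctrl.servo_line(P(.010,g-.006),.02,threshold=4),local())
l=local()[0]; n=l[2]/1e3+.0005
ctrl.servo_line(P(.010,n),.02); ctrl.dwell(.2); print(local())
print(ctrl.servo_line(P(-.008,n),.02,threshold=6)); ctrl.dwell(.2); print(local())
im,c=snap("wrist"); cv2.imwrite("pics/p3.png",im[:,:,::-1])
im,c=snap("side"); cv2.imwrite("pics/p4.png",cv2.resize(im[100:240,160:370,::-1],None,fx=3,fy=3))
```

```text
True (array([10.0481, -0.0168, 21.5388]), array([ 0.8249, -0.3018,  2.5047]), 0.05786861326265438, 25.0002658367157, 34.6667)
(array([ 9.2078,  0.0965, 21.8591]), array([-0.8905, -0.8743, -0.7309]), 0.05774887536471568, 24.999780356884003, 35.1167)
True
(array([ 0.7666,  0.0263, 22.2266]), array([2.2389, 0.7806, 0.55  ]), 0.057718471260676696, 24.999862611293793, 35.9083)
```

View pics/p4.png

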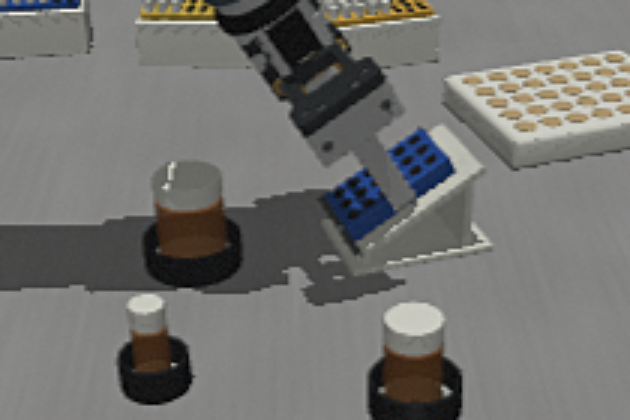

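Contact with the lip came at u≈0.8 mm, as predicted. I press lightly to square it, seat it on the bed and release.

Run:
```python
from h import *
l=local()[0]/1e3
print(ctrl.servo_line(P(l[0]-.003,l[2]),.01,threshold=10),local())
l=local()[0]/1e3
print(ctrl.servo_line(P(l[0],l[2]-.004),.01,threshold=5),local())
ctrl.gripper_to(.062,10); ctrl.gripper_to(.080); print(local())
ctrl.servo_line(P(.0,.13),.12); ctrl.dwell(.3)
im,c=snap("wrist"); cv2.imwrite("pics/p5.png",im[:,:,::-1]); np.savez("p5.npz",im=im,T=c[1])
im,c=snap("side"); cv2.imwrite("pics/p6.png",cv2.resize(im[100:240,160:370,::-1],None,fx=3,fy=3))
```

```text
False (array([ 0.6467, -0.0616, 22.8115]), array([ 6.4343,  2.9544, -1.344 ]), 0.05772354580236652, 24.99959707260132, 36.35)
True (array([ 0.7423, -0.0867, 21.5755]), array([ 1.9282,  1.3939, -0.1837]), 0.05795256795025481, 25.000016391277313, 36.625)
(array([ 2.0351, -0.1196, 21.9692]), array([-0.6599,  0.0691, -0.0694]), 0.08008773275046557, 0.0, 37.4333)
```

View pics/p5.png

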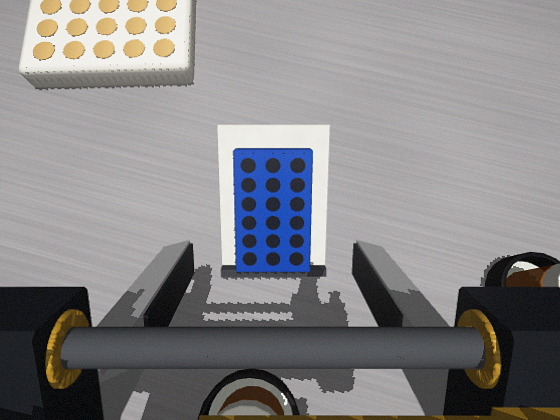

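View pics/p6.png

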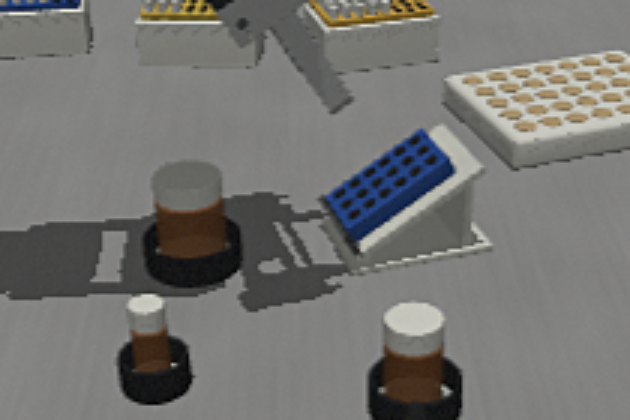

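The block lies on the bed, centred (233-312 against 218-330) and against the lip. The tool sprang back about 1.3 mm on release, so I give the upper end a gentle push with closed fingers to make sure it's flush.

Run:
```python
from h import *
ctrl.gripper_to(0.0,10)
ctrl.servo_line(P(.068,.10),.15); ctrl.servo_line(P(.068,.027),.08); ctrl.dwell(.3); print(local())
print(ctrl.servo_line(P(.050,.027),.015,threshold=6)); print(local()); ctrl.dwell(.2); print(local())
ctrl.servo_line(P(.068,.027),.05); ctrl.servo_line(P(.03,.14),.15); ctrl.gripper_to(.094)
ctrl.servo_line(P(.0,.16),.15); ctrl.dwell(.2)
im,c=snap("wrist"); cv2.imwrite("pics/p7.png",im[:,:,::-1])
ctrl.move_pose([.40,.30,.42],down(.27)); ctrl.goto_joints([1.2,*ctrl.state()["joint_positions"][1:]]); ctrl.dwell(.3)
im,c=snap("top"); cv2.imwrite("pics/t3.png",im[:,:,::-1]); print(ctrl.state()["clock"])
a=cv2.imread("pics/p7.png")[60:340,160:400]; b=im[130:290,180:390,::-1]
cv2.imwrite("pics/f.png",np.hstack([cv2.resize(a,(360,420)),cv2.resize(b,(440,420))]))
```

```text
(array([69.5064, -0.1434, 27.3285]), array([ 0.2958,  0.7932, -0.3889]), 0.0006573434296271404, 0.0, 42.1333)
True
(array([56.9398, -0.3485, 27.7496]), array([1.4229, 0.4408, 0.8425]), 0.00042575363471702873, 0.716340159997344, 43.0667)
(array([56.9028, -0.3501, 27.5988]), array([ 0.6198, -0.1162,  1.3108]), 0.00043009787227840055, 0.8701650146394968, 43.2667)
49.2833
```

View pics/f.png

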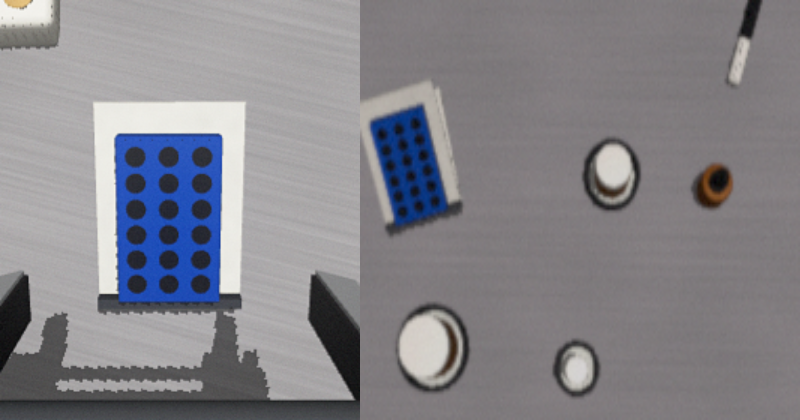

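Both views show the block centred, square and against the lip. The push met resistance straight away with no shift, so it was already seated. The jars stand in their cups, the dropper and marker are undisturbed, and the arm is clear.

```bash
python3 -c "
from rig import ctrl
print(ctrl.finish_job())"
```

```text
the job is handed in; nothing more can be done
None
```

I handed the job in at about 49 s: all three jars stand upright in their matching cups, the tube block lies wells-up and square against the stand's lip, and the dropper bottle and marker pen weren't moved.

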